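# Seal an opened half-bottle and hold the vacuum lever

## Robot

A 6-joint arm with a two-finger parallel gripper is mounted at the origin on the work surface. World frame = base frame: x ahead of the robot, y to its left, z up, the work surface at z = 0. Lengths are in m, angles in rad, forces in N, time in s.
With the tool pointing down it reaches from about 0.375 to 0.975 m from the base axis. Payload 3.8 kg.
Tool frame: the origin (TCP) lies midway between the tips of the shut fingers; the grasp point (between the pads) lies 19 mm behind it; z points along the fingers, y is the line along which they close (so a half turn about z gives the same grasp; the last joint's range is limited). The gripper opens to 85 mm and grips with 20 to 120 N. Pads are 22 mm wide; open, the fingers measure 114 mm over their backs; the gripper's body (76 mm by 85 mm) begins 54 mm behind the grasp point. The pads swing forward as they close: fully open they stand 13 mm farther back than shut.
Start: joints at [-1.196, 0.264, 1.604, -0, 1.274, -0.037], TCP at [0.27, -0.619, 0.231] pointing down, gripper open.
Joint ranges: [-2.63, 2.63], [-0.94, 2.18], [0.31, 2.57], [-1.31, 4.45], [0, 2.66], [-2.55, 2.55]. Speed limits (rad/s): [2.57, 2.57, 3.14, 3.14, 3.14, 3.14].

## Interface

Orientations are given as a rotation vector (axis times angle).
In Python, from workcell import bot, read_camera, camera_info, ticket gives the robot as it stands.
- The arm moves only by the tool servo_tool, never from a script. Its argument "targets" is a list of rows, each an object of numbers: "hand": the closure, from -1 (fully open) to 1 (shut); "x", "y", "z": the shift along the tool's x, y, z as a fraction of full scale; "roll": the turn about the tool's z as a fraction of full scale. In form: [{"hand": .., "x": .., "y": .., "z": .., "roll": ..}, ...]. A call has 1 to 10 rows; each row is the pose to reach, as a shift and turn from the pose commanded when the call began, along the tool's axes at that moment, turning the shorter way round; what a row does not reach only later rows make up. Full scale, the value 1, is 50 cm for a shift and 180 degrees for a turn. A row lasts 1/12 s, in which the tool goes at most 41.7 mm and 7.16 degrees, less where a joint would pass 70% of its speed; a pose out of reach is approached as far as the arm can. A call with a number of a shift or a turn outside -1 to 1 is refused whole. A call with a gripper value outside its range is refused whole. The fingers move at their own pace and stop on an object; "grip_force" is the grip in N (left out, the last holds). Time passes only in rows, so rows that repeat a pose let the fingers close. It gives the time, the measured TCP pose, the force, the opening and the grip force at its end, in the units of the state.
- bot.read_state(): the state, without advancing time (a new reading comes with each control period).
- read_camera(name): name is "scene" or "top"; returns the picture (384x512x3 uint8, red, green, blue); there is no depth.
- camera_info(name): a dict with "fx", "fy", "cx", "cy" (pixels), "eye" and "orientation" of the camera in the world. Camera axes: x right, y down, z forward; pixel columns grow to the right and rows downward; lengths in m; the calibration is good to about 2 mm. A picture is of the moment at which its call begins. camera_info takes no time and is no camera call.
- ticket.finish_job(): hands the job in; it is judged then, once.
The state is a dict: "time": time; "q": joint angles; "joint_vel": joint speeds; "joint_torque": joint torques, N m; "tool_pos": TCP position; "tcp_rot": TCP orientation; "wrist_force": force on the tool from outside, world axes, zero at the start; "torque": the same for the moment, N m; "width": opening from 0.0 (shut) to 1.0 (fully open); "grip_force": force on a finger pad.
Only numpy, scipy, OpenCV 4.12 (cv2) and the standard library are available. Lean on these libraries where they do the work, as an engineer would, in place of code of your own. Each camera call takes 0.05 s, during which the arm holds its last target. There are 200 camera calls.

## Task

Seal the opened half-bottle for the night: push the suction cap that stands over the bottle fully down onto its neck, leaving the other cap up. Then press the pump's spring lever down until it is level, hold it level for at least three seconds, and finish while still holding it there. Do not disturb the tumbler, the corked bottle or the loose stopper standing around.

Things in the scene. Friction and masses are not known exactly. Their poses are not given: they have to be found in the camera images.
- sealer: Grey bottle sealer, fixed to the table: base plate 170 (x) x 230 (y) x 20 mm high. Origin under its centre. Two steel columns (16 mm thick, top 305 mm above the table) stand at x = +45 mm, y = +60 and -60 mm; each carries one sliding suction cap that hangs over the seat in front of it
- seat_left (a point): Centre of the left seat (sealer's +y side), a 76 mm round rubber pad on top of the base plate, 20 mm above the table, straight under the left cap
- seat_right (a point): Centre of the right seat (sealer's -y side), same as the left, straight under the right cap. The seats are 120 mm apart
- bottle: The opened half-bottle, green glass, 62 mm thick, 222 mm tall with a 32 mm lip, held fast upright on one of the two seats. Origin at the centre of its foot. The other seat carries only a flat steel drip dish (62 mm across, 15 mm high)
- cap_left_top (a point): Centre of the flat round top (38 mm across) of the left suction cap; 298 mm above the table with the cap fully up, 270 mm when fully home. Grey plastic: a bell 46 mm across and 32 mm high with a 38 mm knob 16 mm high on it; a bracket joins it to the column 65 mm behind (sealer's +x)
- cap_right_top (a point): Same for the right suction cap, on the sealer's -y side
- cap_left (a joint): How far the left suction cap (over point seat_left) is pushed down its column, m: 0 fully up, 0.028 fully home; it starts between 0 and 0.006. A stiff vertical slide: about 6 N (plus 8 N s/m) moves it, it stays wherever it is left, and there is a hard stop at 0.028
- cap_right (a joint): How far the right suction cap (over point seat_right) is pushed down its column, m: 0 fully up, 0.028 fully home; it starts between 0 and 0.006. A stiff vertical slide: about 6 N (plus 8 N s/m) moves it, it stays wherever it is left, and there is a hard stop at 0.028
- pump: Grey vacuum pump, fixed to the table: block 130 (x, from -35 to +95 mm) x 90 (y) x 50 mm high, with two upright steel cheeks (top 107 mm above the table) that hold the lever between them. Origin on the table, under the block, 60 mm in front of (-x) the lever's hinge; z up. The lever points to the pump's -x
- lever_hinge (a point): The lever's hinge point, 100 mm above the table, at x = +60 mm in the pump's frame; the hinge axis is the pump's y
- lever_pad (a point): Middle of the flat top face of the lever's grey handle pad (60 mm long, 34 mm wide, 14 mm thick), on the lever 125 mm from the hinge along the lever and 7 mm above its centre line. 161 mm above the table at rest, 107 mm when the lever is level (pad over x = -65 mm in the pump's frame). Turns with the lever; the pad reaches from 95 to 155 mm from the hinge
- lever (a joint): Lever angle, rad: 0 at rest, raised 0.45 rad (26 degrees) above level; 0.45 is level (its top then flush with the tops of the two cheeks); 0.72 is the bottom stop, past level. A spring always lifts it back: pressing down at the pad takes about 2 N at rest, 5.5 N at level, 7.5 N at the stop
- tumbler: Bystander: open glass tumbler, 72 mm across, 85 mm tall, loose; origin at the centre of its foot. Leave it alone
- standing_bottle: Bystander: amber corked half-bottle, 62 mm thick, 215 mm tall, loose and upright; origin at the centre of its foot. Leave it alone
- stopper: Bystander: cork T-stopper standing on its 34 mm head, 36 mm tall, loose; origin at the centre of its foot. Leave it alone

How it is judged:
By the outcome, as a careful person would: the job done as asked, in the order asked, and still so for the second after the job is handed in, while the arm keeps its last pose, push and grip.
It also fails if it takes over 45 s, if anything falls off the work surface, if the arm or the gripper's body presses on something with over 40 N, if the wrist force passes 120 N, or if a joint passes its speed limit or range.

## Working session

There is one attempt and no reset: what is moved stays moved. The work goes in short steps, Python scripts to look and compute and a tool call to move; the robot and the scene stay as the last step left them, time stands still between calls to the robot, and variables do not carry over. Pictures are saved under pics/ and viewed, at most 10 in all, crops included, and the job is handed in when it is done.

Besides the shell and the picture viewer there is one more tool, called as name([rows], argument=value, ...), one row to a line, values as JSON. servo_tool: Moves the arm, as the interface text tells. Its arguments: {"type":"object","properties":{"targets":{"type":"array"},"grip_force":{"type":"number"}},"required":["targets"]}

```bash
mkdir -p pics
cat > h.py <<'E'
import numpy as np, cv2
from workcell import bot, read_camera, camera_info
from scipy.spatial.transform import Rotation as R
def cam(n):
    c=camera_info(n); o=np.array(c["orientation"],float)
    M=o if o.shape==(3,3) else R.from_rotvec(o).as_matrix()
    return c,M,np.array(c["eye"],float)
def ray(n,u,v):
    c,M,e=cam(n); d=M@np.array([(u-c["cx"])/c["fx"],(v-c["cy"])/c["fy"],1]); return e,d
def onz(n,u,v,z):
    e,d=ray(n,u,v); return e+d*(z-e[2])/d[2]
def proj(n,p):
    c,M,e=cam(n); q=M.T@(np.array(p)-e); return np.array([c["fx"]*q[0]/q[2]+c["cx"],c["fy"]*q[1]/q[2]+c["cy"]])
def tri(a,b):
    (e1,d1),(e2,d2)=ray(*a),ray(*b); A=np.stack([d1,-d2],1); s=np.linalg.lstsq(A,e2-e1,rcond=None)[0]
    p,q=e1+s[0]*d1,e2+s[1]*d2; return (p+q)/2,np.linalg.norm(p-q)
E
python3 - <<'E'
from h import *
for n in("scene","top"):
    im=read_camera(n); cv2.imwrite(f"pics/{n}0.png",cv2.resize(im[:,:,::-1],(800,600),interpolation=cv2.INTER_CUBIC)); np.save(n+"0.npy",im); print(n,camera_info(n))
s=bot.read_state(); print({k:np.round(v,3) for k,v in s.items()})
E
```

```text
scene {'fx': 439.06602147049864, 'fy': 439.06602147049864, 'cx': 259.9665138347276, 'cy': 195.4319646250244, 'eye': array([ 1.08812143, -0.71507765,  1.00645336]), 'orientation': array([-2.27434464, -0.79171468,  0.32652004])}
top {'fx': 392.2014695877841, 'fy': 392.2014695877841, 'cx': 257.7729482946415, 'cy': 190.46901766472084, 'eye': array([ 0.50249192, -0.09921597,  1.25726879]), 'orientation': array([-2.16455457,  2.20218446, -0.12622666])}
{'time': np.float64(0.1), 'q': array([-1.196,  0.265,  1.605,  0.   ,  1.274, -0.037]), 'joint_vel': array([ 0.001, -0.003, -0.002, -0.   , -0.   , -0.002]), 'joint_torque': array([ 0.0000e+00, -5.1671e+01, -3.6859e+01, -0.0000e+00,  6.0000e-03,
        0.0000e+00]), 'tool_pos': array([ 0.27 , -0.618,  0.23 ]), 'tcp_rot': array([-3.073e+00, -6.420e-01,  1.000e-03]), 'wrist_force': array([-0.209, -0.253, -0.259]), 'torque': array([0.007, 0.027, 0.02 ]), 'grip_force': np.float64(0.0), 'width': np.float64(1.001)}
```

View pics/scene0.png

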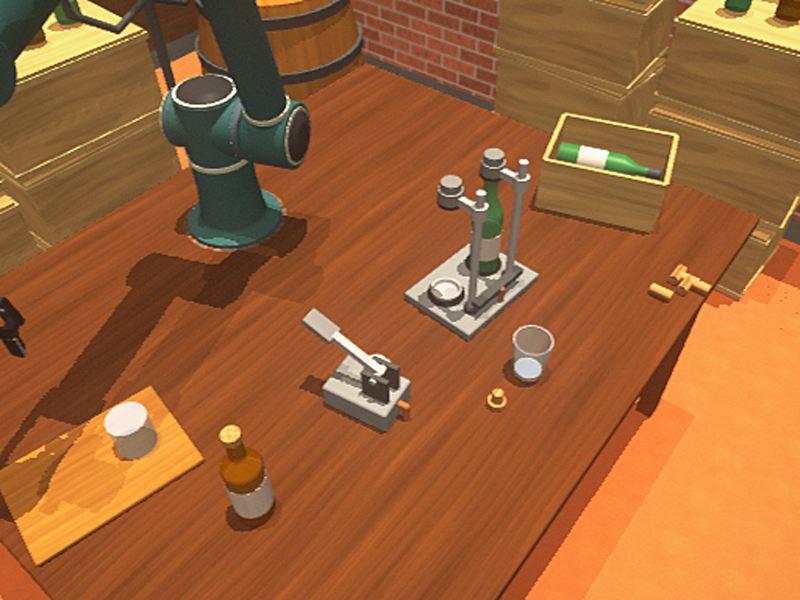

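View pics/top0.png

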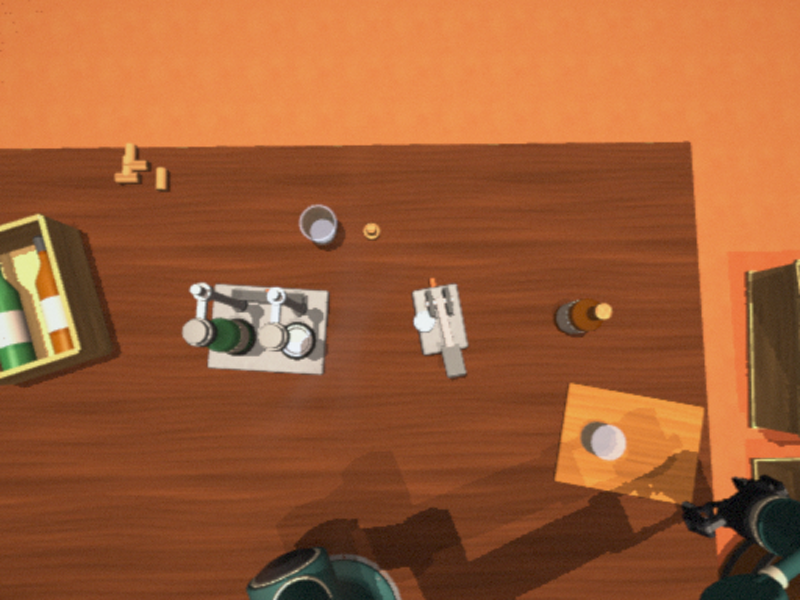

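The scene view shows the opened bottle under the far cap (knob top about (493,157) in the 800 px picture, (198,331) in the top view). The other cap is at (451,184) / (274,335). The lever pad is at (321,322) / (454,361). The tumbler and stopper stand beyond the sealer, and the amber bottle is to the right of the pump. Next I'll enlarge the cap and pump areas.

Run:
```python
from h import *
def crop(n,x,y,w,h,k):
    im=np.load(n+"0.npy")[y:y+h,x:x+w,::-1]; return cv2.resize(im,(w*k,h*k),interpolation=cv2.INTER_CUBIC)
A=crop("scene",275,90,66,50,6);B=crop("scene",190,190,66,50,6)
C=crop("top",112,180,66,50,6);D=crop("top",255,175,66,50,6)
o=np.zeros((600,792,3),np.uint8); o[:300,:396]=A;o[:300,396:]=B;o[300:,:396]=C;o[300:,396:]=D
cv2.imwrite("pics/crop.png",o)
```

```text
(no output)
```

View pics/crop.png

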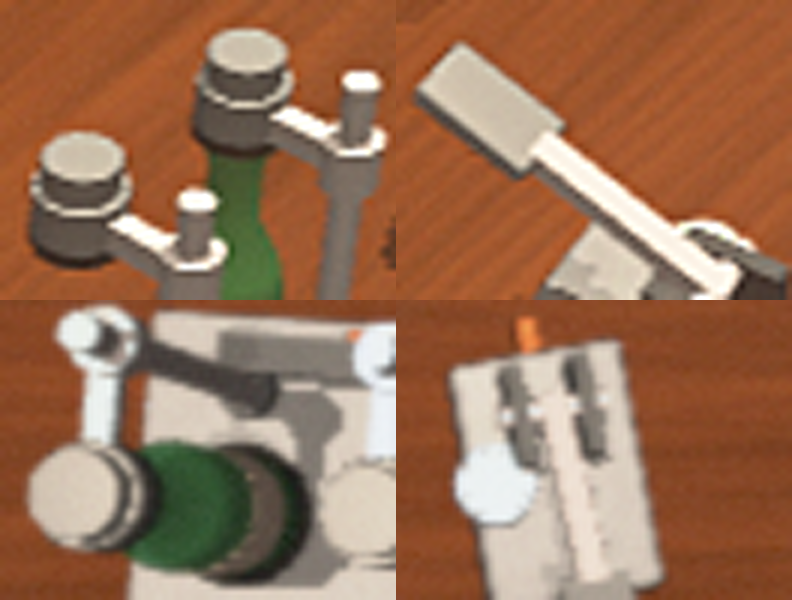

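The crop shows the left cap's knob top at scene (316.3,98.8) / top (124.4,212.2) in original pixels. The pad centre is at scene (205.6,207.9), with its four corners clearly visible. I'll refine these with masks and triangulate.

Run:
```python
from h import *
def blob(n,u,v,tol=14):
    im=cv2.cvtColor(np.load(n+"0.npy"),cv2.COLOR_RGB2LAB); im=cv2.bilateralFilter(im,5,12,3); m=np.zeros((386,514),np.uint8)
    cv2.floodFill(im,m,(round(u),round(v)),0,(tol,)*3,(tol,)*3,4|cv2.FLOODFILL_MASK_ONLY|cv2.FLOODFILL_FIXED_RANGE|(255<<8))
    c=max(cv2.findContours(m[1:-1,1:-1].copy(),0,1)[0],key=cv2.contourArea); 
    return c
out={}
for k,a,b in [("capL",(316.3,98.5),(124.2,212)),("capR",(288.7,116),(174,215.5)),("pad",(205.6,207.8),(290.6,232))]:
    P=[]
    for n,p in(("scene",a),("top",b)):
        c=blob(n,*p); r=cv2.minAreaRect(c); e=cv2.fitEllipse(c); ctr=r[0] if k=="pad" else e[0]
        P.append((n,*ctr)); print(k,n,np.round(r[0],1),np.round(e[0],1),np.round(r[1],1),round(r[2]),cv2.contourArea(c))
        if k=="pad": print(np.round(cv2.boxPoints(r),1).tolist())
    p,g=tri(*P); print(k,p.round(4),"gap",g.round(4))
# lever line in top view at known heights, column tops
print("colL",tri(("scene",335.2,103.3),("top",124.8,185.3)))
for z in(.298,.295,.290): print(z,onz("scene",316.3,98.8,z).round(4),onz("top",124.4,212.2,z).round(4))
for z in(.161,.155): print(z,onz("scene",205.6,207.9,z).round(4),onz("top",290.8,231.5,z).round(4))
```

```text
capL scene [315.5  98. ] [315.6  98. ] [ 6. 11.] 90 55.0
capL top [124.  211.5] [123.9 211.8] [13. 12.] 90 129.0
capL [0.5465 0.2077 0.29  ] gap 0.0002
capR scene [288.  115.5] [288.4 115.7] [ 7. 12.] 90 64.0
capR top [172.5 214.5] [172.5 214.7] [13. 13.] 90 137.0
capR [0.5374 0.0887 0.2936] gap 0.0006
pad scene [205.6 207.3] [205.3 207.1] [22.2 10. ] 39 185.0
[[193.8000030517578, 204.1999969482422], [200.0, 196.39999389648438], [217.39999389648438, 210.3000030517578], [211.10000610351562, 218.10000610351562]]
pad top [287.8 225.5] [288.9 227.5] [28.  15.1] 82 184.5
[[278.5, 212.60000610351562], [293.5, 210.60000610351562], [297.20001220703125, 238.3000030517578], [282.20001220703125, 240.3000030517578]]
pad [ 0.5026 -0.2096  0.1613] gap 0.0105
colL (array([0.61125408, 0.20360666, 0.30165016]), np.float64(0.0025445826220092897))
0.298 [0.5563 0.1957 0.298 ] [0.545 0.204 0.298]
0.295 [0.554  0.1995 0.295 ] [0.5451 0.2049 0.295 ]
0.29 [0.5503 0.2059 0.29  ] [0.5453 0.2065 0.29  ]
0.161 [ 0.5    -0.2145  0.161 ] [ 0.4893 -0.2138  0.161 ]
0.155 [ 0.4958 -0.211   0.155 ] [ 0.4892 -0.2144  0.155 ]
```

servo_tool([
  {"hand":1,"x":0,"y":0,"z":-0.15,"roll":0},
  {"hand":1,"x":0,"y":0,"z":-0.3,"roll":0},
  {"hand":1,"x":0.05,"y":-0.05,"z":-0.34,"roll":0},
  {"hand":1,"x":0.1,"y":-0.11,"z":-0.34,"roll":0},
  {"hand":1,"x":0.15,"y":-0.165,"z":-0.34,"roll":0},
  {"hand":1,"x":0.2,"y":-0.22,"z":-0.34,"roll":0},
  {"hand":1,"x":0.25,"y":-0.275,"z":-0.34,"roll":0},
  {"hand":1,"x":0.3,"y":-0.33,"z":-0.34,"roll":0},
  {"hand":1,"x":0.35,"y":-0.385,"z":-0.34,"roll":0},
  {"hand":1,"x":0.4,"y":-0.44,"z":-0.34,"roll":0},
])

```text
time: 0.93
tool_pos: [0.3647, -0.3368, 0.401]
tcp_rot: [-3.075, -0.641, -0.0]
wrist_force: [1.5, 0.3, 0.5]
width: -0.001
grip_force: 0.0
```

servo_tool([
  {"hand":1,"x":0.05,"y":-0.055,"z":0,"roll":0},
  {"hand":1,"x":0.1,"y":-0.11,"z":0,"roll":0},
  {"hand":1,"x":0.15,"y":-0.165,"z":0,"roll":0},
  {"hand":1,"x":0.2,"y":-0.22,"z":0,"roll":0},
  {"hand":1,"x":0.25,"y":-0.275,"z":0,"roll":0},
  {"hand":1,"x":0.3,"y":-0.33,"z":0,"roll":0},
  {"hand":1,"x":0.35,"y":-0.385,"z":0,"roll":0},
  {"hand":1,"x":0.4,"y":-0.44,"z":0,"roll":0},
  {"hand":1,"x":0.4,"y":-0.44,"z":0,"roll":0},
])

```text
time: 1.68
tool_pos: [0.461, -0.0514, 0.4007]
tcp_rot: [-3.069, -0.652, -0.001]
wrist_force: [-0.7, -0.4, -0.9]
width: 0.0
grip_force: 0.0
```

servo_tool([
  {"hand":1,"x":0.06,"y":-0.067,"z":0,"roll":0},
  {"hand":1,"x":0.12,"y":-0.134,"z":0,"roll":0},
  {"hand":1,"x":0.18,"y":-0.2,"z":0,"roll":0},
  {"hand":1,"x":0.24,"y":-0.267,"z":0,"roll":0},
  {"hand":1,"x":0.3,"y":-0.334,"z":0,"roll":0},
  {"hand":1,"x":0.364,"y":-0.402,"z":0,"roll":0},
  {"hand":1,"x":0.364,"y":-0.402,"z":0,"roll":0},
  {"hand":1,"x":0.364,"y":-0.402,"z":0,"roll":0},
  {"hand":1,"x":0.364,"y":-0.402,"z":0,"roll":0},
  {"hand":1,"x":0.364,"y":-0.402,"z":0,"roll":0},
])

```text
time: 2.52
tool_pos: [0.5461, 0.1991, 0.4007]
tcp_rot: [3.074, 0.642, -0.002]
wrist_force: [-0.0, 0.8, -0.5]
width: -0.001
grip_force: 0.0
```

servo_tool([
  {"hand":1,"x":0.008,"y":-0.012,"z":0.04,"roll":0},
  {"hand":1,"x":0.008,"y":-0.012,"z":0.08,"roll":0},
  {"hand":1,"x":0.008,"y":-0.012,"z":0.12,"roll":0},
  {"hand":1,"x":0.008,"y":-0.012,"z":0.16,"roll":0},
  {"hand":1,"x":0.008,"y":-0.012,"z":0.16,"roll":0},
  {"hand":1,"x":0.008,"y":-0.012,"z":0.16,"roll":0},
])

```text
time: 3.02
tool_pos: [0.5467, 0.2052, 0.3204]
tcp_rot: [3.075, 0.639, -0.004]
wrist_force: [-0.1, 0.6, 0.7]
width: -0.004
grip_force: 0.0
```

Run:
```python
from h import *
o=[]
for n,x,y in(("scene",270,70),("top",80,170)):
    im=read_camera(n); np.save(n+"1.npy",im); o.append(cv2.resize(im[y:y+80,x:x+80,::-1],(400,400),interpolation=cv2.INTER_CUBIC))
cv2.imwrite("pics/c1.png",np.hstack(o)); print(bot.read_state()["tool_pos"],[proj(n,bot.read_state()["tool_pos"]) for n in("scene","top")])
```

```text
[0.54814821 0.2062176  0.32309498] [array([316.73051046,  88.4087333 ]), array([120.08771888, 210.46969145])]
```

View pics/c1.png

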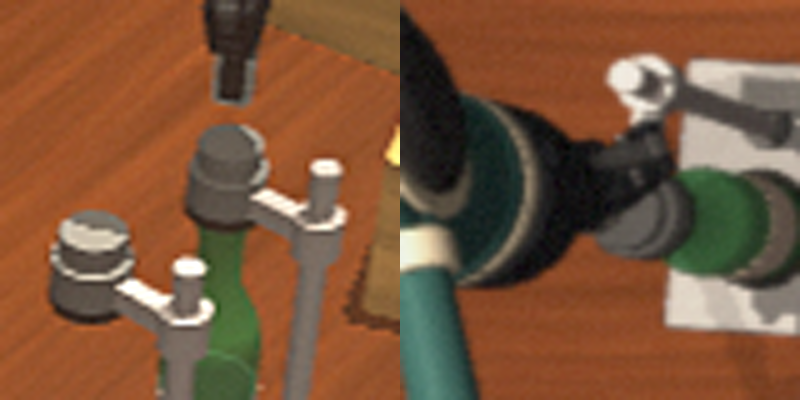

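The scene crop shows the shut fingertips at (233,102), squarely over the left knob and well clear of the column. I'll press down now.

servo_tool([
  {"hand":1,"x":0,"y":0,"z":0.02,"roll":0},
  {"hand":1,"x":0,"y":0,"z":0.04,"roll":0},
  {"hand":1,"x":0,"y":0,"z":0.05,"roll":0},
  {"hand":1,"x":0,"y":0,"z":0.06,"roll":0},
  {"hand":1,"x":0,"y":0,"z":0.07,"roll":0},
  {"hand":1,"x":0,"y":0,"z":0.08,"roll":0},
  {"hand":1,"x":0,"y":0,"z":0.09,"roll":0},
  {"hand":1,"x":0,"y":0,"z":0.096,"roll":0},
  {"hand":1,"x":0,"y":0,"z":0.096,"roll":0},
])

```text
time: 3.87
tool_pos: [0.5474, 0.207, 0.2727]
tcp_rot: [3.075, 0.642, -0.001]
wrist_force: [0.5, 0.2, 0.6]
width: 0.003
grip_force: 0.0
```

servo_tool([
  {"hand":1,"x":0,"y":0,"z":0.003,"roll":0},
  {"hand":1,"x":0,"y":0,"z":0.005,"roll":0},
])

```text
time: 4.03
tool_pos: [0.5476, 0.2071, 0.2711]
tcp_rot: [-3.075, -0.642, -0.0]
wrist_force: [-2.9, -0.4, 4.0]
width: 0.002
grip_force: 2.3
```

servo_tool([
  {"hand":1,"x":0,"y":0,"z":0.002,"roll":0},
  {"hand":1,"x":0,"y":0,"z":0.003,"roll":0},
])

```text
time: 4.2
tool_pos: [0.5476, 0.2071, 0.27]
tcp_rot: [-3.075, -0.642, -0.001]
wrist_force: [-3.5, -1.5, 8.0]
width: 0.002
grip_force: 4.2
```

servo_tool([
  {"hand":1,"x":0,"y":0,"z":0.002,"roll":0},
  {"hand":1,"x":0,"y":0,"z":0.004,"roll":0},
  {"hand":1,"x":0,"y":0,"z":0.004,"roll":0},
])

```text
time: 4.45
tool_pos: [0.5477, 0.2071, 0.2699]
tcp_rot: [-3.075, -0.642, -0.002]
wrist_force: [-4.8, -2.7, 13.4]
width: 0.0
grip_force: 6.4
```

servo_tool([
  {"hand":1,"x":0,"y":0,"z":0.003,"roll":0},
  {"hand":1,"x":0,"y":0,"z":0.005,"roll":0},
  {"hand":1,"x":0,"y":0,"z":0.005,"roll":0},
])

```text
time: 4.7
tool_pos: [0.5477, 0.2071, 0.2699]
tcp_rot: [-3.075, -0.642, -0.005]
wrist_force: [-9.2, -4.0, 20.7]
width: 0.002
grip_force: 10.7
```

servo_tool([
  {"hand":1,"x":0,"y":0,"z":-0.03,"roll":0},
  {"hand":1,"x":0,"y":0,"z":-0.1,"roll":0},
  {"hand":1,"x":0,"y":0,"z":-0.17,"roll":0},
  {"hand":1,"x":0,"y":0,"z":-0.25,"roll":0},
  {"hand":1,"x":0,"y":0,"z":-0.26,"roll":0},
  {"hand":1,"x":-0.06,"y":0.06,"z":-0.26,"roll":0},
  {"hand":1,"x":-0.11,"y":0.12,"z":-0.26,"roll":0},
  {"hand":1,"x":-0.16,"y":0.18,"z":-0.26,"roll":0},
  {"hand":1,"x":-0.21,"y":0.24,"z":-0.26,"roll":0},
  {"hand":1,"x":-0.26,"y":0.3,"z":-0.26,"roll":0},
])

```text
time: 5.53
tool_pos: [0.4881, 0.0162, 0.3942]
tcp_rot: [3.075, 0.644, 0.001]
wrist_force: [1.1, -1.2, -0.0]
width: -0.001
grip_force: 0.0
```

Run:
```python
from h import *
f=lambda x,y,z:onz("top",255+(x-396)/6-.4,175+(y-300)/6-.4,z)
print("edge",f(620,343,.05).round(4),f(662,582,.05).round(4),"TL",f(450,370,.05).round(4))
d=f(620,343,.05)-f(662,582,.05);print("yaw",np.degrees(np.arctan2(d[1],d[0])),np.linalg.norm(d))
d=f(620,343,.05)-f(450,370,.05);print("yaw2",np.degrees(np.arctan2(d[0],-d[1])),np.linalg.norm(d))
# pad corners in scene at height by end of pad (outer higher): z mid .161, +-30*sin.45
c=[((460,43),+1),((563,125),-1),((520,175),-1),((415,90),1)]
P=np.array([onz("scene",190+(x-396)/6-.4,190+y/6-.4,.161+s*.013) for (x,y),s in c]);print(P.round(4),P.mean(0).round(4))
d=P[1]+P[2]-P[0]-P[3];print("yaw3",np.degrees(np.arctan2(d[1],d[0])),np.linalg.norm(d)/2)
im=read_camera("top");np.save("top2.npy",im);s=read_camera("scene");np.save("scene2.npy",s)
a=cv2.resize(im[165:265,240:340,::-1],(400,400),interpolation=cv2.INTER_CUBIC);b=cv2.resize(s[185:285,180:280,::-1],(400,400),interpolation=cv2.INTER_CUBIC)
cv2.imwrite("pics/p2.png",np.hstack([a,b]))
```

```text
edge [ 0.6414 -0.2329  0.05  ] [ 0.5178 -0.2512  0.05  ] TL [ 0.6288 -0.1446  0.05  ]
yaw 8.426681784507684 0.1249929048522691
yaw2 8.144858617856476 0.08917605811049852
[[ 0.4712 -0.2024  0.174 ]
 [ 0.5214 -0.1942  0.148 ]
 [ 0.5262 -0.2267  0.148 ]
 [ 0.4752 -0.2343  0.174 ]] [ 0.4985 -0.2144  0.161 ]
yaw3 8.887761882606856 0.057460597428663295
```

View pics/p2.png

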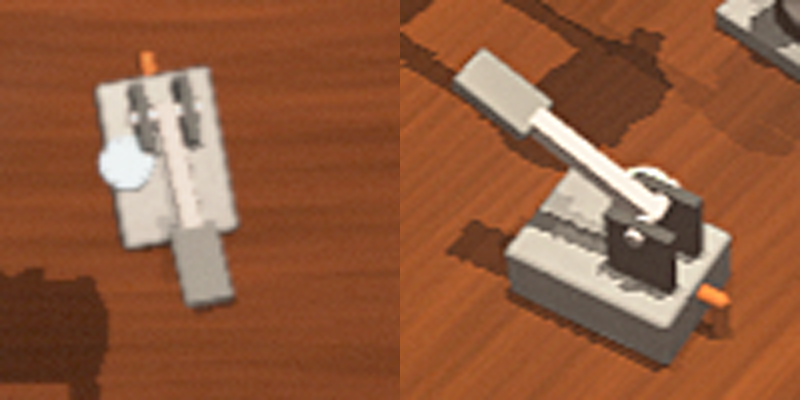

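The pump crop shows the lever at rest, with the pad centre at top (291,231.5). The pump's yaw is about 8.5° and nothing is near it. I'll press at about (0.480, -0.215), so I'll move above that point first.

servo_tool([
  {"hand":1,"x":-0.035,"y":0.07,"z":0,"roll":0},
  {"hand":1,"x":-0.07,"y":0.14,"z":0,"roll":0},
  {"hand":1,"x":-0.1,"y":0.21,"z":0,"roll":0},
  {"hand":1,"x":-0.135,"y":0.28,"z":0.04,"roll":0},
  {"hand":1,"x":-0.17,"y":0.35,"z":0.09,"roll":0},
  {"hand":1,"x":-0.2,"y":0.417,"z":0.15,"roll":0},
  {"hand":1,"x":-0.2,"y":0.417,"z":0.22,"roll":0},
  {"hand":1,"x":-0.2,"y":0.417,"z":0.29,"roll":0},
  {"hand":1,"x":-0.2,"y":0.417,"z":0.35,"roll":0},
  {"hand":1,"x":-0.2,"y":0.417,"z":0.38,"roll":0},
])

```text
time: 6.47
tool_pos: [0.478, -0.2123, 0.1989]
tcp_rot: [-3.071, -0.64, 0.008]
wrist_force: [-1.7, 0.1, -0.1]
width: 0.003
grip_force: 0.0
```

servo_tool([
  {"hand":1,"x":0,"y":0,"z":0,"roll":0},
  {"hand":1,"x":0,"y":0,"z":0,"roll":0},
  {"hand":1,"x":0,"y":0,"z":0,"roll":0},
])

```text
time: 6.72
tool_pos: [0.4816, -0.2137, 0.2061]
tcp_rot: [3.074, 0.643, 0.003]
wrist_force: [0.7, -0.4, 0.8]
width: 0.0
grip_force: 0.0
```

servo_tool([
  {"hand":1,"x":0,"y":0,"z":0.03,"roll":0},
  {"hand":1,"x":0,"y":0,"z":0.06,"roll":0},
  {"hand":1,"x":0,"y":0,"z":0.08,"roll":0},
  {"hand":1,"x":0,"y":0,"z":0.1,"roll":0},
  {"hand":1,"x":0,"y":0,"z":0.12,"roll":0},
  {"hand":1,"x":0,"y":0,"z":0.14,"roll":0},
  {"hand":1,"x":0,"y":0,"z":0.16,"roll":0},
  {"hand":1,"x":0,"y":0,"z":0.18,"roll":0},
  {"hand":1,"x":0,"y":0,"z":0.192,"roll":0},
  {"hand":1,"x":0,"y":0,"z":0.192,"roll":0},
])

```text
time: 7.55
tool_pos: [0.4796, -0.2137, 0.1073]
tcp_rot: [-3.075, -0.642, 0.003]
wrist_force: [-3.2, -2.1, 4.7]
width: -0.0
grip_force: 2.6
```

servo_tool([
  {"hand":1,"x":0,"y":0,"z":0,"roll":0},
  {"hand":1,"x":0,"y":0,"z":0,"roll":0},
  {"hand":1,"x":0,"y":0,"z":0,"roll":0},
])

```text
time: 7.8
tool_pos: [0.4799, -0.2137, 0.1091]
tcp_rot: [-3.075, -0.642, 0.001]
wrist_force: [-3.2, -0.6, 5.8]
width: -0.003
grip_force: 2.5
```

servo_tool([
  {"hand":1,"x":0,"y":0,"z":0.004,"roll":0},
  {"hand":1,"x":0,"y":0,"z":0.004,"roll":0},
  {"hand":1,"x":0,"y":0,"z":0.004,"roll":0},
  {"hand":1,"x":0,"y":0,"z":0.004,"roll":0},
])

```text
time: 8.13
tool_pos: [0.4802, -0.2137, 0.1072]
tcp_rot: [-3.075, -0.642, 0.0]
wrist_force: [-3.6, -1.1, 4.2]
width: -0.0
grip_force: 2.6
```

Run:
```python
from h import *
z=[]
o=[]
for n,x,y in(("scene",170,170),("top",60,160)):
    im=read_camera(n); z.append(bot.read_state()["tool_pos"]); o.append(cv2.resize(im[y:y+100,x:x+130,::-1] if n=="scene" else im[y:y+100,x:x+130,::-1],(520,400) if 0 else (400,308),interpolation=cv2.INTER_CUBIC))
    if n=="scene": o.append(cv2.resize(im[80:180,255:385,::-1],(400,308),interpolation=cv2.INTER_CUBIC))
cv2.imwrite("pics/p3.png",np.hstack(o[:2])); print(np.round(z,4), bot.read_state()["wrist_force"])
```

```text
[[ 0.4802 -0.2137  0.1072]
 [ 0.4802 -0.2137  0.1072]] [-2.65752132 -0.63801814  6.02548336]
```

View pics/p3.png

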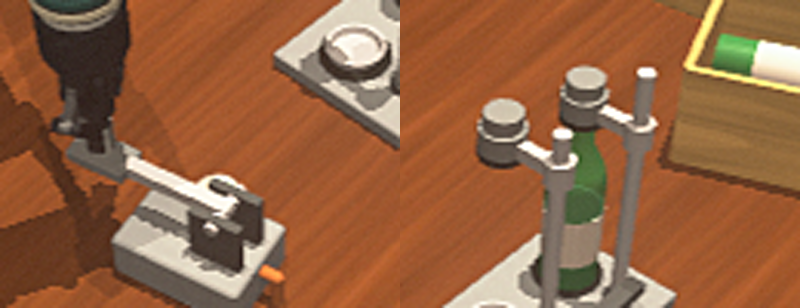

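The crops show the fingertips on the handle pad with the lever level with the cheek tops. The left cap is down on the neck and the right cap is still up. I'll hold here for over 3 s.

servo_tool([
  {"hand":1,"x":0,"y":0,"z":0,"roll":0},
  {"hand":1,"x":0,"y":0,"z":0,"roll":0},
  {"hand":1,"x":0,"y":0,"z":0,"roll":0},
  {"hand":1,"x":0,"y":0,"z":0,"roll":0},
  {"hand":1,"x":0,"y":0,"z":0,"roll":0},
  {"hand":1,"x":0,"y":0,"z":0,"roll":0},
  {"hand":1,"x":0,"y":0,"z":0,"roll":0},
  {"hand":1,"x":0,"y":0,"z":0,"roll":0},
  {"hand":1,"x":0,"y":0,"z":0,"roll":0},
  {"hand":1,"x":0,"y":0,"z":0,"roll":0},
])

```text
time: 9.07
tool_pos: [0.4802, -0.2137, 0.1073]
tcp_rot: [-3.075, -0.642, 0.0]
wrist_force: [-2.9, -0.9, 5.7]
width: -0.001
grip_force: 2.6
```

servo_tool([
  {"hand":1,"x":0,"y":0,"z":0,"roll":0},
  {"hand":1,"x":0,"y":0,"z":0,"roll":0},
  {"hand":1,"x":0,"y":0,"z":0,"roll":0},
  {"hand":1,"x":0,"y":0,"z":0,"roll":0},
  {"hand":1,"x":0,"y":0,"z":0,"roll":0},
  {"hand":1,"x":0,"y":0,"z":0,"roll":0},
  {"hand":1,"x":0,"y":0,"z":0,"roll":0},
  {"hand":1,"x":0,"y":0,"z":0,"roll":0},
  {"hand":1,"x":0,"y":0,"z":0,"roll":0},
  {"hand":1,"x":0,"y":0,"z":0,"roll":0},
])

```text
time: 9.9
tool_pos: [0.4802, -0.2136, 0.1072]
tcp_rot: [-3.075, -0.642, 0.0]
wrist_force: [-3.0, -1.4, 4.4]
width: -0.001
grip_force: 2.6
```

servo_tool([
  {"hand":1,"x":0,"y":0,"z":0,"roll":0},
  {"hand":1,"x":0,"y":0,"z":0,"roll":0},
  {"hand":1,"x":0,"y":0,"z":0,"roll":0},
  {"hand":1,"x":0,"y":0,"z":0,"roll":0},
  {"hand":1,"x":0,"y":0,"z":0,"roll":0},
  {"hand":1,"x":0,"y":0,"z":0,"roll":0},
  {"hand":1,"x":0,"y":0,"z":0,"roll":0},
  {"hand":1,"x":0,"y":0,"z":0,"roll":0},
  {"hand":1,"x":0,"y":0,"z":0,"roll":0},
  {"hand":1,"x":0,"y":0,"z":0,"roll":0},
])

```text
time: 10.73
tool_pos: [0.4802, -0.2136, 0.1072]
tcp_rot: [-3.075, -0.642, 0.0]
wrist_force: [-3.3, -1.1, 6.1]
width: 0.003
grip_force: 2.6
```

servo_tool([
  {"hand":1,"x":0,"y":0,"z":0,"roll":0},
  {"hand":1,"x":0,"y":0,"z":0,"roll":0},
  {"hand":1,"x":0,"y":0,"z":0,"roll":0},
  {"hand":1,"x":0,"y":0,"z":0,"roll":0},
  {"hand":1,"x":0,"y":0,"z":0,"roll":0},
  {"hand":1,"x":0,"y":0,"z":0,"roll":0},
  {"hand":1,"x":0,"y":0,"z":0,"roll":0},
  {"hand":1,"x":0,"y":0,"z":0,"roll":0},
  {"hand":1,"x":0,"y":0,"z":0,"roll":0},
  {"hand":1,"x":0,"y":0,"z":0,"roll":0},
])

```text
time: 11.57
tool_pos: [0.4802, -0.2137, 0.1072]
tcp_rot: [-3.075, -0.642, 0.0]
wrist_force: [-2.6, -1.5, 5.8]
width: 0.003
grip_force: 2.6
```

servo_tool([
  {"hand":1,"x":0,"y":0,"z":0,"roll":0},
  {"hand":1,"x":0,"y":0,"z":0,"roll":0},
  {"hand":1,"x":0,"y":0,"z":0,"roll":0},
  {"hand":1,"x":0,"y":0,"z":0,"roll":0},
  {"hand":1,"x":0,"y":0,"z":0,"roll":0},
  {"hand":1,"x":0,"y":0,"z":0,"roll":0},
  {"hand":1,"x":0,"y":0,"z":0,"roll":0},
  {"hand":1,"x":0,"y":0,"z":0,"roll":0},
  {"hand":1,"x":0,"y":0,"z":0,"roll":0},
  {"hand":1,"x":0,"y":0,"z":0,"roll":0},
])

```text
time: 12.4
tool_pos: [0.4802, -0.2136, 0.1072]
tcp_rot: [-3.075, -0.642, 0.0]
wrist_force: [-3.6, -0.3, 5.1]
width: -0.004
grip_force: 2.6
```

```bash
python3 -c "
from workcell import ticket
print(ticket.finish_job())"
```

```text
the job is handed in; nothing more can be done
None
```

I pushed the left cap down to its hard stop on the bottle neck and left the right cap up, then held the pump lever level for about 4 s and handed the job in at 12.4 s while still holding it; no verdict was returned, and I didn't re-image the bystanders, though the path stayed clear of them.

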